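# Tare the bead scale under its draught cover

### The arm

A 6-joint arm with a two-finger parallel gripper is mounted at the origin on a cart in front of the work surface, level with it; the furniture and walls round the work are solid. World frame = base frame: x ahead of the robot, y to its left, z up, the work surface at z = 0. Lengths are in m, angles in degrees, forces in N, time in s.
With the tool pointing down it reaches from about 0.375 to 0.9 m from the base axis. Payload 3.1 kg.
Tool frame: the origin (TCP) lies midway between the tips of the shut fingers; the grasp point (between the pads) lies 19 mm behind it; z points along the fingers, y is the line along which they close (so a half turn about z gives the same grasp; the last joint's range is limited). The gripper opens to 87 mm and grips with 3 to 60 N. Pads are 19 mm wide; open, the fingers measure 117 mm over their backs; the gripper's body (75 mm by 190 mm) begins 51 mm behind the grasp point.
Start: joints at [-87.347, 30.224, 82.088, -0, 67.689, -10.227], TCP at [0.139, -0.609, 0.223] pointing down, gripper open.
Joint ranges: [-176.69, 176.69], [-43.24, 126.21], [12.49, 139.97], [-82, 262], [0, 151.66], [-163.58, 163.58]. Speed limits (degrees/s): [159.86, 159.86, 180, 180, 180, 180].

### API

Orientations are given as a 3x3 rotation matrix whose columns are the frame's x, y, z axes.
In Python, from rig import bot, capture gives the robot as it stands.
- The arm moves only by the tool shift_gripper, called after ">>>" by a JSON object that holds its "api" and its "payload", one argument or row to a line. Schema: {"type":"object","properties":{"deltas":{"type":"array","items":{"type":"object","properties":{"dx":{"type":"number"},"dy":{"type":"number"},"dz":{"type":"number"},"wx":{"type":"number"},"wy":{"type":"number"},"wz":{"type":"number"},"jaw":{"type":"number"}},"additionalProperties":false,"required":["jaw"]},"minItems":1,"maxItems":20},"only":{"type":"string"},"quiet":{"type":"boolean"},"lines":{"type":"string"}},"required":["deltas"],"additionalProperties":false}. deltas is a list of rows, 1 to 20 of them, each an object with the fields dx, dy, dz (the shift in cm), wx, wy, wz (a rotation vector in units of 5 degrees), jaw (the opening from 0.0 (shut) to 1.0 (fully open)); a field left out counts as zero (the opening has to be given); each row is the pose to reach, as a shift and turn from the pose commanded when the call began, along the tool's axes at that moment; what a row does not reach only later rows make up. A row lasts 1/10 s, in which the tool goes at most 0.05 m and 8.59 degrees, less where a joint would pass 70% of its speed; a pose out of reach is approached as far as the arm can. The fingers move at their own pace and stop on an object; the grip force is fixed at half the most. Time passes only in rows, so rows that do not move let the fingers close. The tool returns the time, the measured TCP pose, the force, the opening and the grip force at its end. only (a regular expression) keeps the lines of the reply that match it, lines (a string "A,B") keeps lines A to B, and quiet returns only ok. Input that does not fit is refused with a message, and nothing moves.
- bot.read_state(): the state, without advancing time (a new reading comes with each control period).
- capture(name): name is "scene" or "top"; returns a dict with "color" (480x640x3 uint8, red, green, blue), "K" (3x3 intrinsics, pixels), "D" ([k1, k2, p1, p2, k3] as OpenCV has them; the pictures are not rectified), "view" (4x4, takes a point from world to camera coordinates). Camera axes: x right, y up, looking along -z (the intrinsics and any distortion apply to the point x, -y, -z); pixel columns grow to the right and rows downward; lengths in m; the calibration is good to about 2 mm. A picture is of the moment at which its call begins. There is no depth.
- bot.hand_in(): hands the job in; it is judged then, once.
The state is a dict: "time_s": time; "joint_positions": joint angles; "qvel": joint speeds; "tau": joint torques, N m; "position": TCP position; "tcp_rot": TCP orientation; "force": force on the tool from outside, world axes, zero at the start; "moment": the same for the moment, N m; "opening": opening from 0.0 (shut) to 1.0 (fully open); "grasp_force": force on a finger pad.
Only numpy, scipy, OpenCV 4.12 (cv2) and the standard library are available. Lean on these libraries where they do the work, as an engineer would, in place of code of your own. Each camera call takes 0.05 s, during which the arm holds its last target. There are 200 camera calls.

### The job

The small scale has to be zeroed with the empty weighing dish on its pan before beads are weighed out. With the fingertips push its clear draught cover all the way shut without slamming it, then press the blue tare key lightly until it goes down, let it come up again and move clear. Do not touch the dish or press the two grey keys, and leave the bead boxes and the tweezers beside the scale where they are, without moving or lifting any of them.

Things in the scene. Friction and masses are not known exactly. Their poses are not given: they have to be found in the camera images.
- scale: white milligram scale, fixed on the table; 185 (x) x 136 (y) x 28 mm high. Origin: centre of its underside, on the table. Its own -x side is the front with display and keys (towards the robot, turned by its yaw), z up. Round steel pan, 73 mm across, at x = +28 mm, its top 34 mm above the table. The flat front panel with the keys is 28 mm above the table.
- cover (a joint): hinge of the scale's clear draught cover, rad: 0 = shut, 1.57 = standing straight up, 1.75 = stop. Starts open at 1.3 to 1.6. Opening swings the front up and over to the rear, so that the cover's top then faces rearward. A damped hinge: it stays where left, but below about 0.25 rad it sinks shut by itself within 1 s; less than 1 N on the cover's top near its front edge moves it.
- cover_hinge (a point): middle of the cover's hinge axis, which runs along the scale's y at x = +84 mm, y = 0, 29 mm above the table (scale frame)
- cover_front (a point): middle of the top front edge of the cover, on its outer face. The cover is an open-bottomed box of 2.5 mm clear plastic with grey lower rim: shut, it reaches from the hinge 108 mm forward, is 112 mm wide (y), and its flat top is 40 mm above the hinge (69 mm above the table). A grey tab, 34 mm wide, stands 8.5 mm out in the middle of the front edge.
- tare (a joint): blue tare key, m pressed: 0 = up, 0.005 = fully down; springs back; 1 N starts it and 6 N pushes it fully down; the scale takes it as pressed from 0.0025
- tare_top (a point): middle of the top of the blue tare key, 13 (scale x) x 24 (scale y) mm, about 34.5 mm above the table when up, i.e. 6.5 mm proud of the panel. The three keys stand in a row along the scale's front, 42 mm apart, 75 mm in front of the scale's origin; which of the three places is the blue one's varies.
- units (a joint): mid-grey units key, m pressed, same spring and size; leave alone
- units_top (a point): middle of the top of the mid-grey units key
- power (a joint): dark grey power key, m pressed, same spring and size; leave alone
- power_top (a point): middle of the top of the dark grey power key
- tare_base: the blue tare key with its flat bezel in the panel; origin on the panel, in the middle of the key, 28 mm above the table
- dish: empty round aluminium weighing dish, 48 mm across, 16 mm high, loose, 20 g; origin: centre of its underside, on the pan
- blue_box: round blue-violet screw box of beads, 39 mm across, 16 mm high, loose on the table beside the scale; origin: centre of its underside
- orange_box: round orange screw box of beads, 39 mm across, 14 mm high, loose on the table beside the scale; origin: centre of its underside
- tweezers: steel tweezers, 120 mm long (along their y), 10 mm high, lying loose on the table beside the scale; roughly parallel to the scale's side; origin: middle of the underside
Mind the look-alikes: they are no part of the job. What is meant by the scale is not green, and is the larger of those in its own colour.

How it is judged (in metres and radians):
On the way, in this order (a step that is already met when the one before it is completed fails the run):
1. the cover is fully shut (value of joint cover below 0.03 rad), for 0.2 s.
2. the blue tare key is pressed down with the fingers, the cover being shut (value of joint tare above 0.0025 m and contact force between the fingers and tare_base above 0.5 N and value of joint cover below 0.03 rad), for 0.1 s.
At the end, for the whole second after the job is handed in: The cover is shut (within 0.03 rad), all three keys are up again, the dish stands upright where it stood on the pan (within 5 mm), and the bead boxes and the tweezers lie where they were (within 10 mm) (value of joint cover below 0.03 rad and value of joint each of tare, units, power below 0.0007 m and distance of dish from where it was at the start of the episode below 0.005 m and angle between dish's own z axis and vertical below 0.1 rad and linear speed of dish below 0.02 m/s and distance of each of blue_box, orange_box, tweezers from where it was at the start of the episode below 0.01 m); the robot touches nothing.
It fails at once if the tare key is pressed while the cover is still open (value of joint tare above 0.0015 m and value of joint cover above 0.06 rad).
It fails at once if a grey key is pressed (value of joint any of units, power above 0.0015 m).
It fails at once if rough handling: the cover comes home faster than 2.5 rad/s, the tare key is pressed with more than 20 N, or the scale or its cover is pushed with more than 30 N ((value of joint cover below 0.15 rad and velocity of joint cover below -2.5 rad/s) or contact force between the fingers and tare_base above 20 N or contact force between the fingers and scale above 30 N).
It fails at once if the dish is touched, or shifted or lifted by more than 8 mm (contact force between the fingers and dish above 0.2 N or distance of dish from where it was at the start of the episode above 0.008 m).
It fails at once if a bead box or the tweezers are moved or lifted by more than 15 mm (distance of any of blue_box, orange_box, tweezers from where it was at the start of the episode above 0.015 m).
It also fails if it takes over 51 s, if anything falls off the work surface, if the arm or the gripper's body presses on something with over 40 N, if the wrist force passes 120 N, or if a joint passes its speed limit or range.

## Working session

There is one attempt and no reset: what is moved stays moved. The work goes in short steps, Python scripts to look and compute and a tool call to move; the robot and the scene stay as the last step left them, time stands still between calls to the robot, and variables do not carry over. Pictures are saved under pics/ and viewed, at most 10 in all, crops included, and the job is handed in when it is done.

```bash
mkdir -p pics; python3 - <<'E'
from rig import bot,capture
import cv2,numpy as np
for n in("scene","top"):
    c=capture(n);cv2.imwrite(f"pics/{n}0.png",c["color"][:,:,::-1]);np.savez(f"{n}0.npz",**c)
    V=np.array(c["view"]);print(n,np.linalg.inv(V).round(3).tolist(),np.array(c["K"]).round(1).tolist(),c["D"])
s=bot.read_state();print(s["time_s"],s["position"],np.array(s["tcp_rot"]).round(3).tolist(),s["force"])
E
```

```text
scene [[-0.81, 0.366, -0.458, 0.172], [-0.586, -0.518, 0.623, 0.583], [-0.01, 0.773, 0.634, 0.608], [0.0, 0.0, 0.0, 1.0]] [[443.1, 0.0, 324.0], [0.0, 443.1, 233.8], [0.0, 0.0, 1.0]] [-0.01166174  0.          0.          0.          0.        ]
top [[0.028, 0.997, -0.073, 0.493], [-1.0, 0.028, -0.006, 0.034], [-0.004, 0.073, 0.997, 1.157], [0.0, 0.0, 0.0, 1.0]] [[557.5, 0.0, 322.1], [0.0, 557.5, 246.8], [0.0, 0.0, 1.0]] [0.00606472 0.         0.         0.         0.        ]
0.1 [ 0.13930548 -0.60859191  0.22166091] [[0.975, 0.223, -0.0], [0.223, -0.975, 0.002], [0.0, -0.002, -1.0]] [-0.17317144  0.17921891 -0.48902274]
```

View pics/scene0.png

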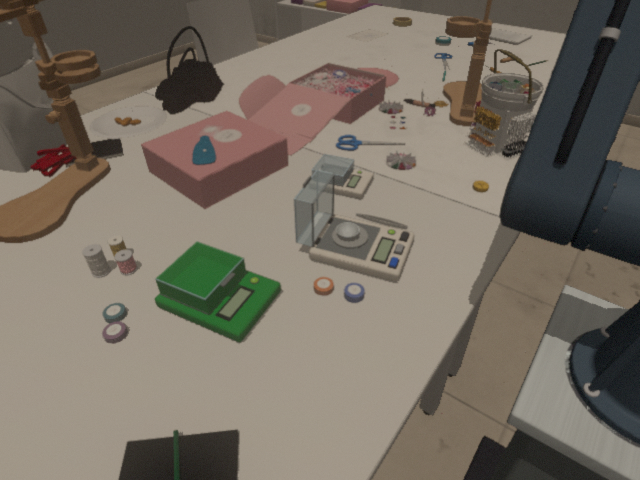

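View pics/top0.png

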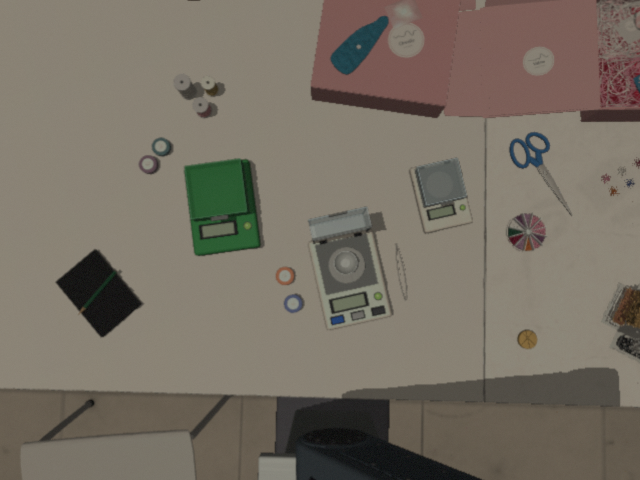

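The target white scale is centred at about (348,280) in the top view. Its blue key is at about (337,320), the grey keys at (358,315) and (378,311), the dish at (346,263), and the open cover at the rear around (340,222). The orange box is at (285,275), the blue box at (292,303) and the tweezers at (402,272). I'll zoom in for accuracy.

```bash
python3 - <<'E'
import cv2
a=cv2.imread("pics/top0.png")[195:340,265:420]
b=cv2.imread("pics/scene0.png")[150:310,280:430]
cv2.imwrite("pics/tz.png",cv2.resize(a,None,fx=4,fy=4,interpolation=cv2.INTER_CUBIC))
cv2.imwrite("pics/sz.png",cv2.resize(b,None,fx=3.7,fy=3.7,interpolation=cv2.INTER_CUBIC))
E
```

```text
(no output)
```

View pics/tz.png

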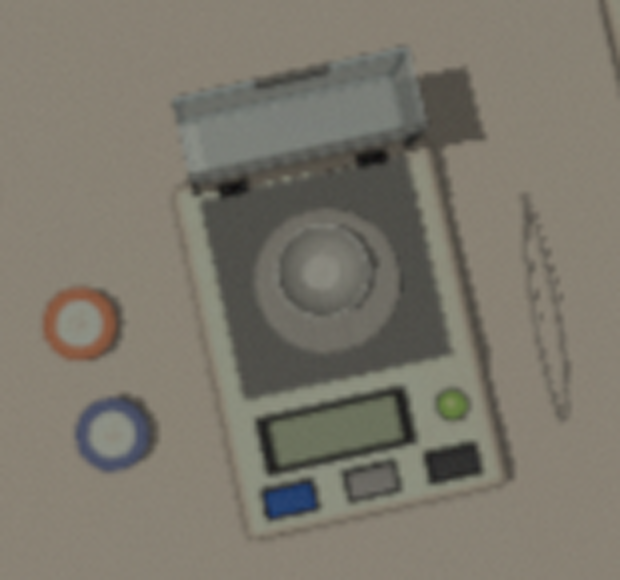

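View pics/sz.png

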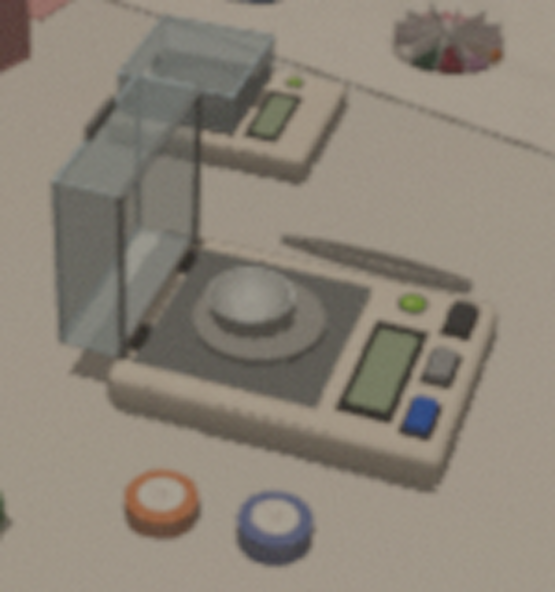

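```bash
cat > h.py <<'E'
import cv2,numpy as np
from scipy.optimize import least_squares
C={n:dict(np.load(n+"0.npz")) for n in("scene","top")}
F=np.diag([1.,-1,-1])
def proj(n,P):
    c=C[n];M=F@c["view"][:3]
    return cv2.projectPoints(np.atleast_2d(P).astype(float),cv2.Rodrigues(M[:,:3])[0],M[:,3],c["K"],c["D"])[0][:,0]
def ray(n,uv,z):
    c=C[n];x,y=cv2.undistortPoints(np.array([[uv]],float),c["K"],c["D"])[0,0]
    T=np.linalg.inv(c["view"]);d=T[:3,:3]@[x,-y,-1];o=T[:3,3]
    return o+d*(z-o[2])/d[2]
t=lambda u,v:(265+(u+.5)/4-.5,195+(v+.5)/4-.5)
s=lambda u,v:(280+(u+.5)/3.7-.5,150+(v+.5)/3.7-.5)
E
cat > fit.py <<'E'
from h import *
def w(p,P): 
    c,s_=np.cos(p[2]),np.sin(p[2]); P=np.array(P)
    return np.array([p[0]+c*P[0]-s_*P[1],p[1]+s_*P[0]+c*P[1],P[2]])
def cov(th,x,y,z): return [.084+x*np.cos(th)+z*np.sin(th),y,.029-x*np.sin(th)+z*np.cos(th)]
K=lambda y:(lambda th:[-.075,y,.0345])
Q=lambda x,y,z:(lambda th:cov(th,x,y,z))
obs=[("top",t(290,499),K(.042)),("top",t(372,481),K(0)),("top",t(454,462),K(-.042)),
("scene",s(423,412),K(.042)),("scene",s(441,363),K(0)),("scene",s(461,318),K(-.042)),
("top",t(324,281),lambda th:[.028,0,.034]),
("top",t(175,100),Q(-.108,.056,.04)),("top",t(408,48),Q(-.108,-.056,.04)),
("scene",s(57,182),Q(-.108,.056,.04)),("scene",s(133,72),Q(-.108,-.056,.04)),
("scene",s(122,195),Q(-.108,.056,0)),("scene",s(200,85),Q(-.108,-.056,0))]
f=lambda p:np.concatenate([proj(n,w(p,g(p[3])))[0]-uv for n,uv,g in obs])
r=least_squares(f,[.45,0,.2,1.45],loss="soft_l1");p=r.x
print(p,np.degrees(p[2]));print(f(p).reshape(-1,2).round(1).tolist())
for th in(p[3],1.2,.9,.6,.3,0):print(round(th,2),w(p,cov(th,-.108,0,.04)).round(4))
for n,y in(("blue",.042),("grey",0),("dark",-.042)):print(n,w(p,[-.075,y,.0345]).round(4))
print("orange",ray("top",t(81,324),.014),"bluebox",ray("top",t(115,433),.016),"tw",ray("top",t(524,195),.005),ray("top",t(563,418),.005))
print("dish",ray("top",t(326,268),.05))
print("corner",ray("top",t(252,537),.028),w(p,[-.0925,.068,.028]))
E
python3 fit.py
```

```text
[ 0.51352408 -0.01492705  0.24701413  1.55580329] 14.152866999847406
[[-0.4, -0.1], [-0.4, -0.2], [-0.4, -0.0], [0.3, -0.4], [0.9, -0.7], [0.6, -1.2], [0.2, -0.4], [-1.4, -1.0], [-0.2, -1.1], [-1.3, -0.3], [1.2, 0.0], [1.0, 0.9], [1.5, 0.4]]
1.56 [0.6322 0.015  0.1376]
1.2 [0.5932 0.0052 0.1442]
0.9 [ 0.5603 -0.0031  0.1385]
0.6 [ 0.5304 -0.0107  0.123 ]
0.3 [ 0.5064 -0.0167  0.0991]
0 [ 0.4903 -0.0208  0.069 ]
blue [0.4305 0.0075 0.0345]
grey [ 0.4408 -0.0333  0.0345]
dark [ 0.4511 -0.074   0.0345]
orange [0.5151472  0.11543777 0.014     ] bluebox [0.46017623 0.09613863 0.016     ] tw [ 0.58848103 -0.11107564  0.005     ] [ 0.47408249 -0.13322819  0.005     ]
dish [ 0.54563102 -0.00787972  0.05      ]
corner [0.41053185 0.02504044 0.028     ] [0.40720508 0.02839178 0.028     ]
```

```bash
cat > go.py <<'E'
from fit import *
from rig import bot
def sh(*T):
    s=bot.read_state();R=np.array(s["tcp_rot"])
    for P in T: print("shift",(R.T@(w(p,P)-s["position"])).round(4))
E
python3 - <<'E'
from go import *
print("---");sh([.17,0,.22],[.17,0,.122])
for th in np.arange(1.7,.0,-.15):
    c=cov(th,-.095,0,.04);print(round(th,2));sh([c[0]+.0095,0,c[2]])
E
```

```text
[ 0.51352408 -0.01492705  0.24701413  1.55580329] 14.152866999847406
[[-0.4, -0.1], [-0.4, -0.2], [-0.4, -0.0], [0.3, -0.4], [0.9, -0.7], [0.6, -1.2], [0.2, -0.4], [-1.4, -1.0], [-0.2, -1.1], [-1.3, -0.3], [1.2, 0.0], [1.0, 0.9], [1.5, 0.4]]
1.56 [0.6322 0.015  0.1376]
1.2 [0.5932 0.0052 0.1442]
0.9 [ 0.5603 -0.0031  0.1385]
0.6 [ 0.5304 -0.0107  0.123 ]
0.3 [ 0.5064 -0.0167  0.0991]
0 [ 0.4903 -0.0208  0.069 ]
blue [0.4305 0.0075 0.0345]
grey [ 0.4408 -0.0333  0.0345]
dark [ 0.4511 -0.074   0.0345]
orange [0.5151472  0.11543777 0.014     ] bluebox [0.46017623 0.09613863 0.016     ] tw [ 0.58848103 -0.11107564  0.005     ] [ 0.47408249 -0.13322819  0.005     ]
dish [ 0.54563102 -0.00787972  0.05      ]
corner [0.41053185 0.02504044 0.028     ] [0.40720508 0.02839178 0.028     ]
---
shift [ 0.6671 -0.4991  0.0029]
shift [ 0.6671 -0.4989  0.1009]
1.7
shift [ 0.6425 -0.4983  0.1048]
1.55
shift [ 0.6286 -0.498   0.098 ]
1.4
shift [ 0.6138 -0.4977  0.0934]
1.25
shift [ 0.5986 -0.4974  0.0911]
1.1
shift [ 0.5831 -0.4971  0.091 ]
0.95
shift [ 0.5679 -0.4967  0.0933]
0.8
shift [ 0.5531 -0.4964  0.0978]
0.65
shift [ 0.5392 -0.496   0.1045]
0.5
shift [ 0.5264 -0.4957  0.1132]
0.35
shift [ 0.5151 -0.4955  0.1237]
0.2
shift [ 0.5054 -0.4952  0.1357]
0.05
shift [ 0.4977 -0.495   0.1491]
```

The manual's scale: shifts go in cm and turns go in units of 5 degrees. Converting my numbers, 0.5 m is 50, 0.22 m is 22.

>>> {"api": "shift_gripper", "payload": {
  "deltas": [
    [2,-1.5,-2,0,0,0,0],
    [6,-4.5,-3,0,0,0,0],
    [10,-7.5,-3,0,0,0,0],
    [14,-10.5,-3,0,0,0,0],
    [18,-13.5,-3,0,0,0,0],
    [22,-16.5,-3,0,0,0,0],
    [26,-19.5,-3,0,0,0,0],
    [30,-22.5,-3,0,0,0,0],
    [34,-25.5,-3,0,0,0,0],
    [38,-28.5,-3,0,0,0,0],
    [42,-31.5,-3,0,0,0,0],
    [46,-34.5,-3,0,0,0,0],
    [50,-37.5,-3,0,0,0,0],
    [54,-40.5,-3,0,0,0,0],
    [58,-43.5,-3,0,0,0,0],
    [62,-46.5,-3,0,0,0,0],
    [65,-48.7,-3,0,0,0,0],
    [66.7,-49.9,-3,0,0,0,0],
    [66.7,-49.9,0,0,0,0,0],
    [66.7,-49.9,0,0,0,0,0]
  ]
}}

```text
refused: deltas[0]: [2, -1.5, -2, 0, 0, 0, 0] is not of type 'object' (schema: type "object"). Nothing was moved.
```

The error is about the shape of the input: a list of objects with named fields. Fixing that and sending the same move.

>>> {"api": "shift_gripper", "payload": {
  "deltas": [
    {"dx":2,"dy":-1.5,"dz":-2,"jaw":0},
    {"dx":6,"dy":-4.5,"dz":-3,"jaw":0},
    {"dx":10,"dy":-7.5,"dz":-3,"jaw":0},
    {"dx":14,"dy":-10.5,"dz":-3,"jaw":0},
    {"dx":18,"dy":-13.5,"dz":-3,"jaw":0},
    {"dx":22,"dy":-16.5,"dz":-3,"jaw":0},
    {"dx":26,"dy":-19.5,"dz":-3,"jaw":0},
    {"dx":30,"dy":-22.5,"dz":-3,"jaw":0},
    {"dx":34,"dy":-25.5,"dz":-3,"jaw":0},
    {"dx":38,"dy":-28.5,"dz":-3,"jaw":0},
    {"dx":42,"dy":-31.5,"dz":-3,"jaw":0},
    {"dx":46,"dy":-34.5,"dz":-3,"jaw":0},
    {"dx":50,"dy":-37.5,"dz":-3,"jaw":0},
    {"dx":54,"dy":-40.5,"dz":-3,"jaw":0},
    {"dx":58,"dy":-43.5,"dz":-3,"jaw":0},
    {"dx":62,"dy":-46.5,"dz":-3,"jaw":0},
    {"dx":65,"dy":-48.7,"dz":-3,"jaw":0},
    {"dx":66.7,"dy":-49.9,"dz":-3,"jaw":0},
    {"dx":66.7,"dy":-49.9,"jaw":0},
    {"dx":66.7,"dy":-49.9,"jaw":0}
  ]
}}

```text
time_s: 2.1
position: [0.6754, 0.0272, 0.2179]
tcp_rot: [[0.974, 0.224, -0.01], [0.224, -0.974, 0.001], [-0.009, -0.003, -1.0]]
force: [-0.9, 0.1, -0.8]
opening: -0.001
grasp_force: 0.0
```

```bash
python3 - <<'E'
from go import *
print("---");sh([.17,0,.122],[.155,0,.122])
c=capture("top") if 0 else __import__("rig").capture("top");cv2.imwrite("pics/t1.png",cv2.resize(c["color"][150:350,240:440,::-1],None,fx=3,fy=3))
E
```

```text
[ 0.51352408 -0.01492705  0.24701413  1.55580329] 14.152866999847406
[[-0.4, -0.1], [-0.4, -0.2], [-0.4, -0.0], [0.3, -0.4], [0.9, -0.7], [0.6, -1.2], [0.2, -0.4], [-1.4, -1.0], [-0.2, -1.1], [-1.3, -0.3], [1.2, 0.0], [1.0, 0.9], [1.5, 0.4]]
1.56 [0.6322 0.015  0.1376]
1.2 [0.5932 0.0052 0.1442]
0.9 [ 0.5603 -0.0031  0.1385]
0.6 [ 0.5304 -0.0107  0.123 ]
0.3 [ 0.5064 -0.0167  0.0991]
0 [ 0.4903 -0.0208  0.069 ]
blue [0.4305 0.0075 0.0345]
grey [ 0.4408 -0.0333  0.0345]
dark [ 0.4511 -0.074   0.0345]
orange [0.5151472  0.11543777 0.014     ] bluebox [0.46017623 0.09613863 0.016     ] tw [ 0.58848103 -0.11107564  0.005     ] [ 0.47408249 -0.13322819  0.005     ]
dish [ 0.54563102 -0.00787972  0.05      ]
corner [0.41053185 0.02504044 0.028     ] [0.40720508 0.02839178 0.028     ]
---
shift [0.0037 0.0015 0.0958]
shift [-0.0113  0.0018  0.096 ]
```

View pics/t1.png

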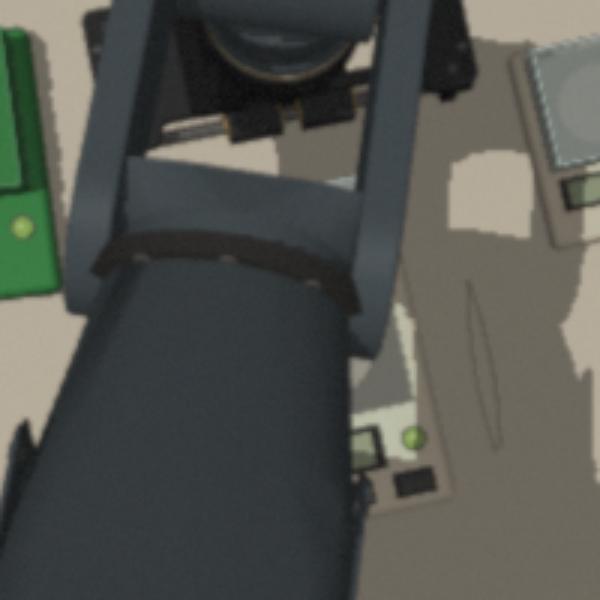

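In the tool's units: 0.096 m is 9.6, -0.05 m is -5.

>>> {"api": "shift_gripper", "payload": {
  "deltas": [
    {"dx":0.4,"dy":0.1,"dz":3,"jaw":0},
    {"dx":0.4,"dy":0.1,"dz":6,"jaw":0},
    {"dx":0.4,"dy":0.1,"dz":8.5,"jaw":0},
    {"dx":0.4,"dy":0.1,"dz":9.6,"jaw":0},
    {"dx":0.4,"dy":0.1,"dz":9.6,"jaw":0},
    {"dx":-1,"dy":0.1,"dz":9.5,"jaw":0},
    {"dx":-2,"dy":0.1,"dz":9.4,"jaw":0},
    {"dx":-2.7,"dy":0.1,"dz":9.3,"jaw":0},
    {"dx":-3.4,"dy":0.1,"dz":9.2,"jaw":0},
    {"dx":-4.2,"dy":0.1,"dz":9,"jaw":0},
    {"dx":-5,"dy":0.1,"dz":8.8,"jaw":0},
    {"dx":-5.7,"dy":0.1,"dz":8.7,"jaw":0},
    {"dx":-6.4,"dy":0.1,"dz":8.6,"jaw":0},
    {"dx":-7.2,"dy":0.1,"dz":8.6,"jaw":0},
    {"dx":-8,"dy":0.1,"dz":8.6,"jaw":0},
    {"dx":-8,"dy":0.1,"dz":8.6,"jaw":0}
  ]
}}

```text
time_s: 3.75
position: [0.5987, 0.0071, 0.1362]
tcp_rot: [[0.975, 0.223, -0.003], [0.223, -0.975, 0.0], [-0.002, -0.001, -1.0]]
force: [-0.4, 0.2, -0.9]
opening: 0.006
grasp_force: 0.0
```

```bash
python3 - <<'E'
from go import *
import rig
c=rig.capture("scene");cv2.imwrite("pics/s2.png",cv2.resize(c["color"][100:310,250:450,::-1],None,fx=2.8,fy=2.8))
E
```

```text
[ 0.51352408 -0.01492705  0.24701413  1.55580329] 14.152866999847406
[[-0.4, -0.1], [-0.4, -0.2], [-0.4, -0.0], [0.3, -0.4], [0.9, -0.7], [0.6, -1.2], [0.2, -0.4], [-1.4, -1.0], [-0.2, -1.1], [-1.3, -0.3], [1.2, 0.0], [1.0, 0.9], [1.5, 0.4]]
1.56 [0.6322 0.015  0.1376]
1.2 [0.5932 0.0052 0.1442]
0.9 [ 0.5603 -0.0031  0.1385]
0.6 [ 0.5304 -0.0107  0.123 ]
0.3 [ 0.5064 -0.0167  0.0991]
0 [ 0.4903 -0.0208  0.069 ]
blue [0.4305 0.0075 0.0345]
grey [ 0.4408 -0.0333  0.0345]
dark [ 0.4511 -0.074   0.0345]
orange [0.5151472  0.11543777 0.014     ] bluebox [0.46017623 0.09613863 0.016     ] tw [ 0.58848103 -0.11107564  0.005     ] [ 0.47408249 -0.13322819  0.005     ]
dish [ 0.54563102 -0.00787972  0.05      ]
corner [0.41053185 0.02504044 0.028     ] [0.40720508 0.02839178 0.028     ]
```

View pics/s2.png

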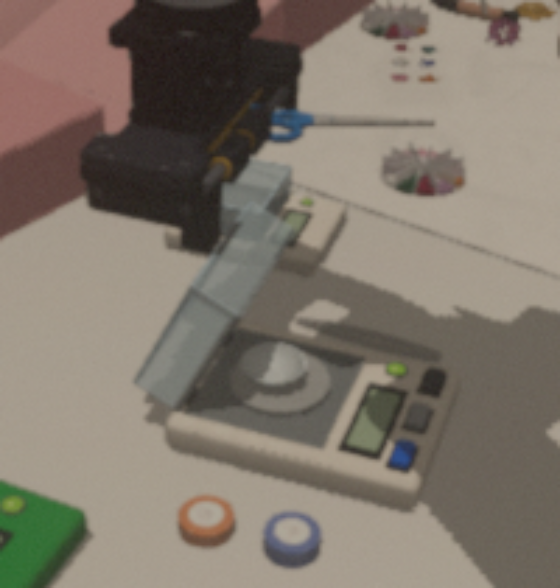

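>>> {"api": "shift_gripper", "payload": {
  "deltas": [
    {"dx":-1,"dz":0.4,"jaw":0},
    {"dx":-1.7,"dz":0.8,"jaw":0},
    {"dx":-2.5,"dz":1.1,"jaw":0},
    {"dx":-3.2,"dz":1.45,"jaw":0},
    {"dx":-3.9,"dz":1.8,"jaw":0},
    {"dx":-4.6,"dz":2.15,"jaw":0},
    {"dx":-5.3,"dz":2.6,"jaw":0},
    {"dx":-5.9,"dz":3,"jaw":0},
    {"dx":-6.5,"dz":3.55,"jaw":0},
    {"dx":-7,"dz":4.05,"jaw":0},
    {"dx":-7.5,"dz":4.65,"jaw":0},
    {"dx":-8,"dz":5.25,"jaw":0},
    {"dx":-8.4,"dz":5.8,"jaw":0},
    {"dx":-8.7,"dz":6.3,"jaw":0},
    {"dx":-8.8,"dz":6.5,"jaw":0},
    {"dx":-8.8,"dz":6.5,"jaw":0},
    {"dx":-8.8,"dz":6.5,"jaw":0},
    {"dx":-8.8,"dz":6.5,"jaw":0}
  ]
}}

```text
time_s: 5.6
position: [0.5153, -0.0126, 0.0718]
tcp_rot: [[0.975, 0.223, 0.001], [0.223, -0.975, -0.0], [0.001, 0.0, -1.0]]
force: [-0.4, -0.3, -0.0]
opening: 0.003
grasp_force: 0.0
```

```bash
sed -i 's/^print(/0 and print(/; s/;print(f/;0 and print(f/; s/^r=\(.*\)$/r=\1/; s/^for /if 0:\n  for /' fit.py; sed -i 's/^print(p,.*//' fit.py;  python3 - <<'E'
from go import *
import rig
c=rig.capture("scene");cv2.imwrite("pics/s3.png",cv2.resize(c["color"][100:310,250:450,::-1],None,fx=2.8,fy=2.8))
E
```

```text
(no output)
```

View pics/s3.png

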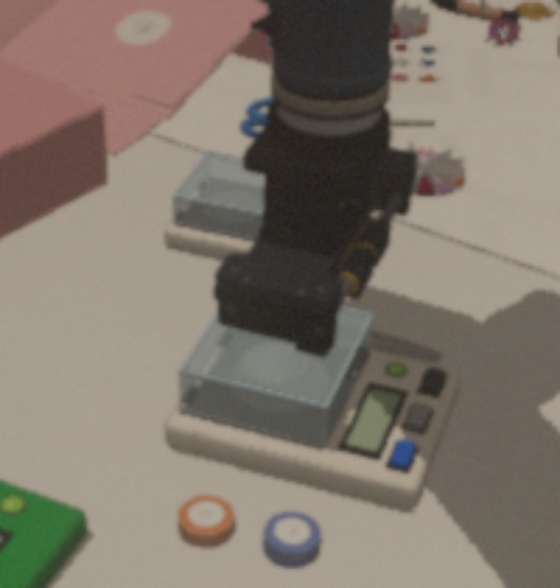

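The cover is shut, with its top flat on the scale, and the dish is visible inside. Now I'll move to the blue key.

```bash
python3 - <<'E'
from go import *
sh([-.075,.042,.0345],[-.075,.042,.06])
E
```

```text
shift [-0.0781 -0.0384  0.0372]
shift [-0.0781 -0.0384  0.0117]
```

>>> {"api": "shift_gripper", "payload": {
  "deltas": [
    {"dz":-2,"jaw":0},
    {"dx":-2,"dy":-1,"dz":-3,"jaw":0},
    {"dx":-4.5,"dy":-2,"dz":-3,"jaw":0},
    {"dx":-6.5,"dy":-3.2,"dz":-3,"jaw":0},
    {"dx":-7.8,"dy":-3.85,"dz":-3,"jaw":0},
    {"dx":-7.8,"dy":-3.85,"dz":-1,"jaw":0},
    {"dx":-7.8,"dy":-3.85,"dz":1.2,"jaw":0},
    {"dx":-7.8,"dy":-3.85,"dz":2.2,"jaw":0},
    {"dx":-7.8,"dy":-3.85,"dz":2.6,"jaw":0},
    {"dx":-7.8,"dy":-3.85,"dz":2.6,"jaw":0},
    {"dx":-7.8,"dy":-3.85,"dz":2.6,"jaw":0}
  ]
}}

```text
time_s: 6.75
position: [0.4306, 0.0075, 0.0459]
tcp_rot: [[0.975, 0.223, 0.001], [0.223, -0.975, -0.0], [0.001, 0.0, -1.0]]
force: [0.2, -0.4, -0.1]
opening: 0.008
grasp_force: 0.0
```

```bash
python3 - <<'E'
from go import *
import rig
sh([-.075,.042,.0345])
c=rig.capture("scene");cv2.imwrite("pics/s4.png",cv2.resize(c["color"][150:310,300:450,::-1],None,fx=3.7,fy=3.7))
E
```

```text
shift [-0.0001  0.      0.0114]
```

View pics/s4.png

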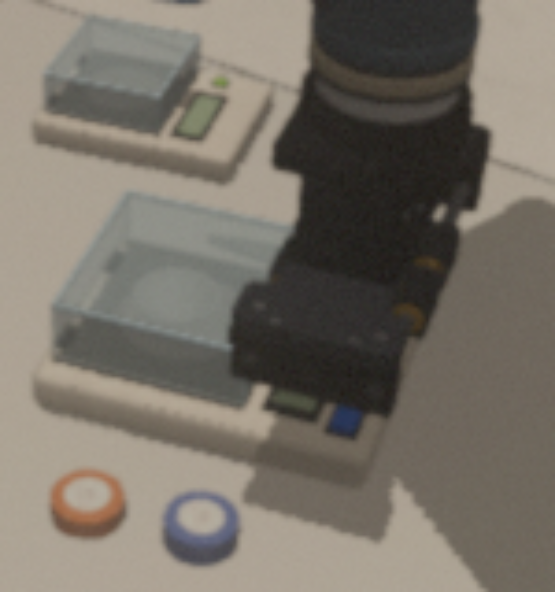

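The cover stays shut and the fingertips are just above the blue key at about (347,420). Next is a slow press.

In the tool's units: 0.014 m is 1.4, 0.013 m is 1.3.

>>> {"api": "shift_gripper", "payload": {
  "deltas": [
    {"dz":0.6,"jaw":0},
    {"dz":1,"jaw":0},
    {"dz":1.2,"jaw":0},
    {"dz":1.3,"jaw":0},
    {"dz":1.4,"jaw":0},
    {"dz":1.4,"jaw":0},
    {"dz":1.4,"jaw":0}
  ]
}}

```text
time_s: 7.5
position: [0.4303, 0.0076, 0.0317]
tcp_rot: [[0.975, 0.223, 0.0], [0.223, -0.975, -0.0], [0.0, 0.0, -1.0]]
force: [-0.1, -1.6, 4.2]
opening: 0.007
grasp_force: 2.0
```

In the tool's units: 0.001 m is 0.1, 0.0005 m is 0.05.

>>> {"api": "shift_gripper", "payload": {
  "deltas": [
    {"dz":0.05,"jaw":0},
    {"dz":0.1,"jaw":0},
    {"dz":0.1,"jaw":0},
    {"dz":0.1,"jaw":0},
    {"dz":0.1,"jaw":0}
  ]
}}

```text
time_s: 8.0
position: [0.4303, 0.0076, 0.0307]
tcp_rot: [[0.975, 0.223, 0.0], [0.223, -0.975, -0.0], [0.0, 0.0, -1.0]]
force: [-0.1, -0.4, 5.8]
opening: 0.002
grasp_force: 2.6
```

The force is 5.8 N, so the key is about 4 mm or more down. I'll release it and back away.

In the tool's units: 0.24 m is 24, 0.2 m is 20.

>>> {"api": "shift_gripper", "payload": {
  "deltas": [
    {"dz":-0.3,"jaw":0},
    {"dz":-0.8,"jaw":0},
    {"dz":-3,"jaw":0},
    {"dz":-7,"jaw":0},
    {"dz":-11,"jaw":0},
    {"dy":4,"dz":-14,"jaw":0},
    {"dy":8,"dz":-15,"jaw":0},
    {"dy":12,"dz":-15,"jaw":0},
    {"dy":16,"dz":-15,"jaw":0},
    {"dy":20,"dz":-15,"jaw":0},
    {"dy":24,"dz":-15,"jaw":0},
    {"dy":24,"dz":-15,"jaw":0},
    {"dy":24,"dz":-15,"jaw":0}
  ]
}}

```text
time_s: 9.3
position: [0.4828, -0.2265, 0.18]
tcp_rot: [[0.975, 0.221, -0.002], [0.221, -0.975, 0.002], [-0.001, -0.002, -1.0]]
force: [-0.4, 0.5, -0.1]
opening: 0.006
grasp_force: 0.0
```

```bash
python3 - <<'E'
import rig,cv2
c=rig.capture("top");cv2.imwrite("pics/t5.png",cv2.resize(c["color"][195:340,265:420,::-1],None,fx=4,fy=4,interpolation=cv2.INTER_CUBIC))
E
```

```text
(no output)
```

View pics/t5.png

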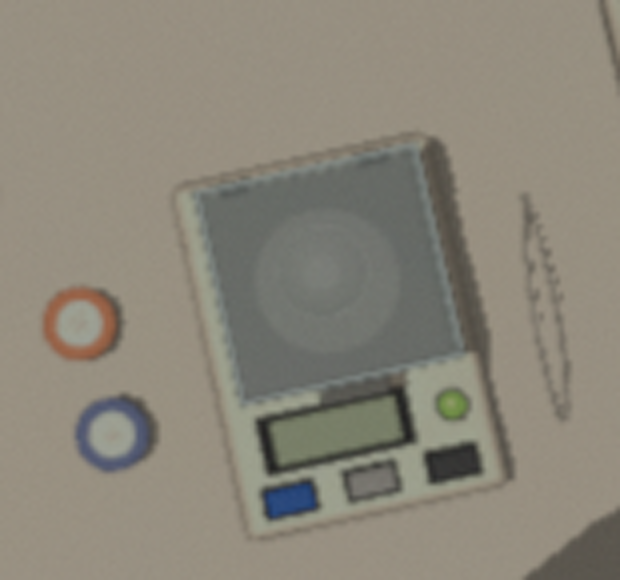

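The cover is shut. The dish (325,270), boxes (81,324) and (115,433), tweezers and keys are all where they started, and the arm is clear.

```bash
python3 -c "
from rig import bot;print(bot.hand_in())"
```

```text
the job is handed in; nothing more can be done
None
```

I pushed the cover shut and pressed the blue tare key with about 6 N, then released it. The last picture before hand-in shows the dish, bead boxes and tweezers where they started and the arm clear; the job is handed in, but no verdict came back.

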